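# Unlock the tipping tray and pour the blind kit into its box

### The arm

A 6-joint arm with a two-finger parallel gripper is mounted at the origin on a cart in front of the work surface, level with it; the furniture and walls round the work are solid. World frame = base frame: x ahead of the robot, y to its left, z up, the work surface at z = 0. Lengths are in m, angles in rad, forces in N, time in s.
With the tool pointing down it reaches from about 0.325 to 0.925 m from the base axis. Payload 3.1 kg.
Tool frame: the origin (TCP) lies on the mounting face of the last link; the fingertips stand 173 mm ahead of it and the grasp point (between the pads) lies hold_point_z ahead of it (hold_point_z is the distance from the TCP to the grasp point, in m); z points along the fingers, y is the line along which they close (so a half turn about z gives the same grasp; the last joint's range is limited). The gripper opens to 85 mm and grips with 20 to 120 N. Pads are 22 mm wide; open, the fingers measure 114 mm over their backs; the gripper's body (76 mm by 85 mm) begins 54 mm behind the grasp point. The pads swing forward as they close: fully open they stand 13 mm farther back than shut.
Start: joints at [1.054, 0.217, 1.613, -0, 1.311, -0.112], TCP at [0.246, 0.575, 0.405] pointing down, gripper open.
Joint ranges: [-2.75, 2.75], [-0.78, 2.1], [0.31, 2.55], [-1.13, 4.27], [0.13, 2.63], [-2.58, 2.58]. Speed limits (rad/s): [2.79, 2.79, 3.14, 3.14, 3.14, 3.14].

### API

Orientations are given as a unit quaternion [w, x, y, z].
In Python, from workcell import observe, snapshot, camera_info, close_job, hold_point_z gives the robot as it stands.
- The arm moves only by the tool send_rows, never from a script. Its argument "increments" is a list of rows, each a list of 3 entries, a list of its own where there are three numbers: the shift along the tool's x, y, z in mm, then the turn, a rotation vector about the tool's x, y, z in degrees, then the closure in counts, from 0 (fully open) to 255 (shut). A call has exactly 8 rows; each row is the pose to reach, as a shift and turn from the pose commanded when the call began, along the tool's axes at that moment; what a row does not reach only later rows make up. A row lasts 1/12 s, in which the tool goes at most 41.7 mm and 7.16 degrees, less where a joint would pass 70% of its speed; a pose out of reach is approached as far as the arm can. A call with a gripper value outside its range is refused whole. The fingers move at their own pace and stop on an object; "squeeze" is the grip in N (left out, the last holds). Time passes only in rows, so rows that repeat a pose let the fingers close, or fill a call up. It gives the time, the measured TCP pose, the force, the opening and the grip force at its end, in the units of the state.
- observe(): the state, without advancing time (a new reading comes with each control period).
- snapshot(name): name is "scene" or "top" or "wrist"; returns the picture (400x640x3 uint8, red, green, blue); there is no depth.
- camera_info(name): a dict with "fov_y" (degrees; the focal length in pixels is half the picture's height over the tangent of half this angle, whatever the lens; pixels are square), "cx", "cy" (the principal point, pixels), "R" (3x3) and "t" (3): a world point X has camera coordinates R X + t. Camera axes: x right, y down, z forward; pixel columns grow to the right and rows downward; lengths in m; the calibration is good to about 2 mm. A picture is of the moment at which its call begins: read the wrist's pose just before it. camera_info takes no time and is no camera call; for the wrist camera it gives the pose at the moment of the call.
- close_job(): hands the job in; it is judged then, once.
The state is a dict: "t": time; "joints": joint angles; "qd": joint speeds; "joint_torque": joint torques, N m; "eef_pos": TCP position; "eef_rot": TCP orientation; "contact_force": force on the tool from outside, world axes, zero at the start; "wrist_torque": the same for the moment, N m; "width": finger opening in m; "gripper_force": force on a finger pad.
Only numpy, scipy, OpenCV 4.12 (cv2) and the standard library are available. Lean on these libraries where they do the work, as an engineer would, in place of code of your own. Each camera call takes 0.05 s, during which the arm holds its last target. There are 200 camera calls.

### The job

A blind kit (a chain drive housing and a bracket) lies in the tipping tray, which is held down by the cam latch beside it. Turn the latch handle counter-clockwise over its hump until it drops into the low notch, then raise the tray by its bar so that both parts slide out of the open edge into the open brown box, and lower the tray gently back to level, leaving the latch in its open notch. Do not touch the parts with the fingers, and leave the tape measure, tin and pliers where they are.

Things in the scene. Friction and masses are not known exactly. Their poses are not given: they have to be found in the camera images.
- stand: the grey tipping stand, fixed to the bench: a 180 x 170 mm foot plate with two pivot cheeks, carrying the tray and the cam latch. Origin on the bench under the stand; x points across the tray, away from the latch (at yaw 0 away from the robot), y points along the tray from its open edge towards its bar handle, z up. The latch stands on the -x side, the brown box at the -y end.
- tray_hinge (a point): point on the tray's pivot line, mid-width, 90 mm above the bench; fixed, at (0, -30, 90) mm in the stand's frame. The pivot line runs along the stand's x.
- tray (a joint): tilt of the aluminium tray about its pivot: 0 = level and resting, grows as the bar end rises, stop at 1.35 rad. It falls back by its own weight (about 0.4 kg, lightly damped); while the latch is closed it cannot lift more than about 0.17 rad. The tray is 134 mm wide and 190 mm long with a 4 mm floor and lips 36 mm high on three sides; the fourth, towards the brown box, is open and overhangs the pivot line by 30 mm. The parts may need a steep tilt (1.1 to 1.3 rad) to slide.
- tray_bar (a point): middle of the tray's bar handle: a round steel bar 12 mm thick, 90 mm long, along the stand's x, held on two arms 90 mm apart beyond the end lip. 210 mm from the pivot line and 2 mm above it when level, about 92 mm above the bench; 44 mm of free gap between bar and end lip. The bar can turn in a grip; it moves on an arc about tray_hinge.
- latch_pivot (a point): point on the upright axis of the cam latch, 111 mm above the bench; fixed, at (-109, 60, 111) mm in the stand's frame.
- latch (a joint): turn of the black latch handle about its upright axis: 0 = closed (its steel tongue lies over the lug on the tray's side), grows counter-clockwise seen from above; the cam's low notch is at 1.6 rad, the stop at 1.66. The handle climbs the steel cam to a hump about 0.75 rad along; let go before the hump it springs back closed, after it it drops on into the low notch.
- latch_lift (a joint): height (m) of the latch handle on its cam: 0 closed, about +0.009 on the hump, -0.005 in the low notch; follows the turn, pulled down by a spring of 4 to 8 N. With u = turn / 1.6 the height is 0.184 u^2 (1-u)^2 - 0.005 (3 u^2 - 2 u^3).
- latch_knob (a point): centre of the upright round grip post at the end of the latch handle: 18 mm thick, the free part 29 mm tall, top 16 mm above this point; on a 60 mm radius about latch_pivot, 37 mm above that point when closed, about 148 mm above the bench, higher than everything round it. Closed it points to the stand's -x +y (135 degrees), in the notch to -x -y (227 degrees). It takes about 3 to 6 N sideways to turn, and the post may turn in a grip.
- carton: open brown box 180 x 170 x 60 mm, walls 4 mm, fixed on the bench under the tray's open edge. Origin at the centre of its underside, z up, axes nearly those of the stand.
- drive_center (a point): centre of the round off-white chain drive housing, 58 x 48 x 15 mm, lying loose in the tray, before or behind the bracket
- bracket_center (a point): centre of the white angle bracket lying on its side, 57 x 48 x 35 mm, loose in the tray
- measure_center (a point): centre (half-way up) of the yellow and black tape measure, 33 x 79 x 65 mm, standing left of the work, to be left alone
- tin_center (a point): centre of the flat brass-coloured tin, 62 mm wide, 23 mm high, left of the work in front, to be left alone
- pliers_center (a point): middle of the pliers with red handles, 58 x 178 x 12 mm, lying right of the work in front, to be left alone
There are look-alikes about, which are no part of the job. What is shaped like the part that bears bracket_center but blue or turquoise is not meant.

How it is judged:
On the way, in this order (a step that is already met when the one before it is completed fails the run):
1. the latch handle has been turned over the hump and sits in the low notch (value of joint latch above 1.45 rad and value of joint latch_lift below -0.003 m), for 0.2 s.
2. the tray is tipped (more than 0.5 rad) and both parts are in the brown box (value of joint tray above 0.5 rad and x of drive_center in the frame of carton between -0.082 and 0.082 m and y of drive_center in the frame of carton between -0.082 and 0.082 m and z of each of drive_center, bracket_center in the frame of carton below 0.06 m and x of bracket_center in the frame of carton between -0.082 and 0.082 m and y of bracket_center in the frame of carton between -0.082 and 0.082 m), for 0.2 s.
At the end, for the whole second after the job is handed in: Both parts lie at rest inside the brown box (centres within 82 mm of its middle each way and below its rim, 60 mm), the tray is back level (under 0.04 rad), and the latch handle sits in its open notch (turn over 1.45 rad, at least 3 mm below its closed height) (all of step 1 and value of joint tray below 0.04 rad and x of drive_center in the frame of carton between -0.082 and 0.082 m and y of drive_center in the frame of carton between -0.082 and 0.082 m and z of each of drive_center, bracket_center in the frame of carton below 0.06 m and x of bracket_center in the frame of carton between -0.082 and 0.082 m and y of bracket_center in the frame of carton between -0.082 and 0.082 m and linear speed of each of drive, bracket below 0.03 m/s); the robot touches nothing.
It fails at once if the tray is dropped or slammed down (falls faster than 3 rad/s) (velocity of joint tray below -3 rad/s).
It fails at once if the fingers touch a kit part (more than 1 N) (contact force between the fingers and drive above 1 N or contact force between the fingers and bracket above 1 N).
It fails at once if a bystander (tape measure, tin or pliers) is moved more than 30 mm (distance of any of measure_center, tin_center, pliers_center from where it was at the start of the episode above 0.03 m).
It also fails if it takes over 72 s, if anything falls off the work surface, if the arm or the gripper's body presses on something with over 40 N, if the wrist force passes 120 N, or if a joint passes its speed limit or range.

## Working session

There is one attempt and no reset: what is moved stays moved. The work goes in short steps, Python scripts to look and compute and a tool call to move; the robot and the scene stay as the last step left them, time stands still between calls to the robot, and variables do not carry over. Pictures are saved under pics/ and viewed, at most 10 in all, crops included, and the job is handed in when it is done.

Besides the shell and the picture viewer there is one more tool, called after "Call:" by a JSON object that holds its "fn" and its "kwargs", one argument or row to a line. send_rows: Moves the arm, as the interface text tells. Its arguments: {"type":"object","properties":{"increments":{"type":"array"},"squeeze":{"type":"number"}},"required":["increments"]}

```bash
mkdir -p pics; python3 - <<'E'
from workcell import *
import cv2
print(observe(),hold_point_z)
for n in("scene","top"):
    cv2.imwrite(f"pics/{n}0.png",snapshot(n)[:,:,::-1]);c=camera_info(n);print(n,c)
E
```

```text
{'t': 0.0, 'joints': array([ 1.05384375e+00,  2.17808592e-01,  1.61495574e+00, -1.03660452e-05,
        1.31129379e+00, -1.12165722e-01]), 'qd': array([ 1.48689152e-03, -1.13965813e-03,  2.82038391e-04, -8.44749035e-05,
        2.34890698e-03, -5.66425718e-04]), 'joint_torque': array([ 2.84068919e-04, -3.96835899e+01, -3.03856301e+01, -1.43747542e-06,
        9.54031188e-03,  6.35497628e-07]), 'eef_pos': array([0.24589933, 0.57415443, 0.4033227 ]), 'eef_rot': array([-3.76642257e-04,  2.01013016e-01,  9.79587795e-01, -1.17379616e-03]), 'contact_force': array([ 0.20858276, -0.31460941, -0.18574956]), 'wrist_torque': array([ 0.00156083, -0.02593616,  0.0129198 ]), 'gripper_force': 0.0, 'width': 0.08527210738520247} 0.1547
scene {'fov_y': 43.00793955514987, 'cx': 325.0499023099148, 'cy': 199.3841051122423, 'R': array([[ 0.90366681, -0.42821272, -0.00448898],
       [-0.22816763, -0.47258366, -0.85123688],
       [ 0.36238905,  0.77025876, -0.52476245]]), 't': array([-0.47546895,  0.22147075,  1.48597242])}
top {'fov_y': 47.41958088829286, 'cx': 321.4584231844835, 'cy': 200.66587986093685, 'R': array([[ 0.02555864, -0.99967082,  0.00223678],
       [-0.98785443, -0.02559945, -0.15325893],
       [ 0.15326574,  0.00170748, -0.98818353]]), 't': array([0.0052252 , 0.53149434, 1.19526757])}
```

View pics/scene0.png

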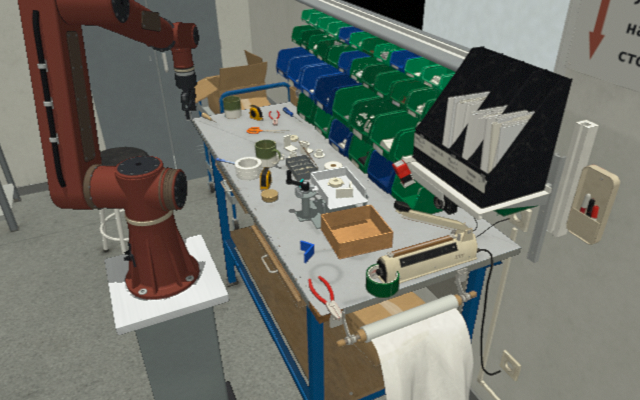

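View pics/top0.png

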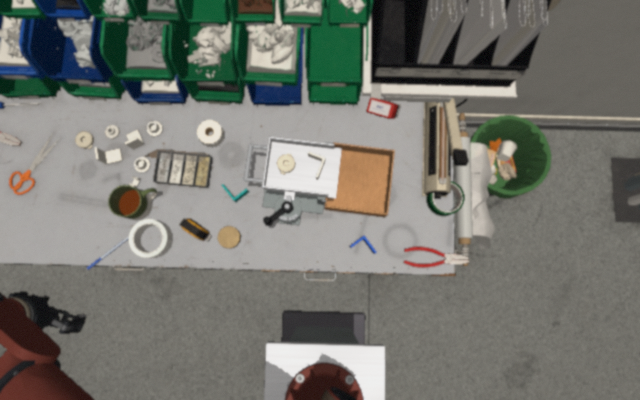

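The top view shows the tray spanning about (265-340, 140-197), with its bar at about (252,163). The drive is at (287,163), and the white bracket at (316,165) is inside the tray. The lookalike brackets, turquoise at (235,192) and blue at (362,243), lie outside it. The latch knob is at about (270,220), and the carton is centred near (360,180). I'll confirm this with an enlarged crop.

```bash
python3 - <<'E'
import cv2
a=cv2.imread("pics/top0.png")[125:260,215:415]
cv2.imwrite("pics/crop0.png",cv2.resize(a,None,fx=4,fy=4,interpolation=cv2.INTER_CUBIC))
E
```

```text
(no output)
```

View pics/crop0.png

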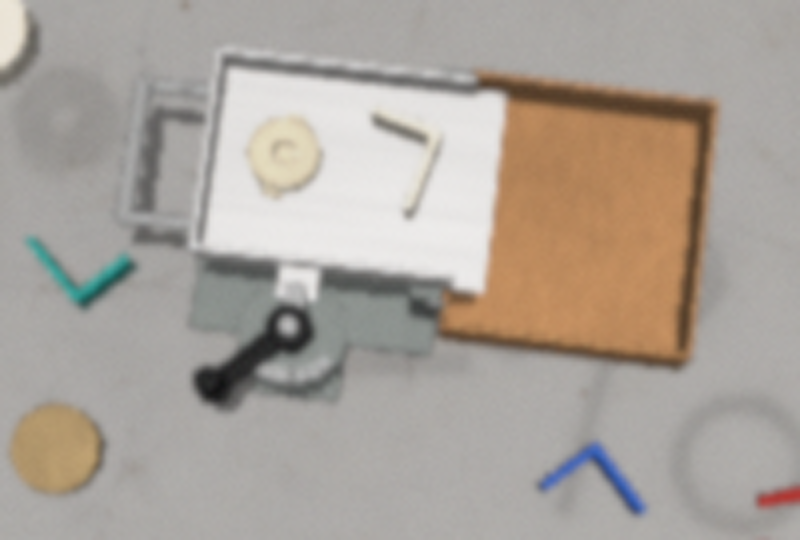

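The crop confirms it: the cream drive at crop (285,155) and the cream bracket at (415,160) are in the tray. The turquoise (80,275) and blue (595,475) brackets are decoys. The knob is at (212,380), the hub at (288,325), the bar at about (135,152) and the open edge at (505,92)-(487,292). Next I'll fit the stand pose.

```bash
cat > h.py <<'E'
import numpy as np
from scipy.optimize import least_squares
from scipy.spatial.transform import Rotation as Rn
def proj(c,X,H=400):
    f=H/2/np.tan(np.radians(c["fov_y"])/2); p=np.asarray(X)@np.array(c["R"]).T+c["t"]
    return np.c_[f*p[:,0]/p[:,2]+c["cx"],f*p[:,1]/p[:,2]+c["cy"]]
def ray(c,uv,z):
    f=200/np.tan(np.radians(c["fov_y"])/2);R=np.array(c["R"]);o=-R.T@c["t"]
    d=R.T@np.array([(uv[0]-c["cx"])/f,(uv[1]-c["cy"])/f,1]);return o+d*(z-o[2])/d[2]
def W(p,X):
    c,s=np.cos(p[2]),np.sin(p[2]);X=np.asarray(X,float)
    return np.c_[p[0]+c*X[:,0]-s*X[:,1],p[1]+s*X[:,0]+c*X[:,1],X[:,2]]
k=.06/np.sqrt(2)
KNOB=[-.109-k,.060+k,.164]
E
python3 - <<'E'
from h import *
from workcell import camera_info
c=camera_info("top")
uv=np.array([[212,379],[137,152],[505,92],[487,292],[221,53],[194,250]])/4+[215-.4,125-.4]
def X(q):return [KNOB,[0,.18,.092],[.067,-.06,q[3]],[-.067,-.06,q[3]],[.067,.13,q[4]],[-.067,.13,q[4]]]
r=least_squares(lambda q:(proj(c,W(q,X(q)))-uv).ravel(),[.6,.05,-.1,.092,.126])
print(r.x,np.round(r.fun.reshape(-1,2),2))
p=r.x
print("knob",W(p,[KNOB]),"bar",W(p,[[0,.18,.092]]),"piv",W(p,[[-.109,.06,.111],[0,-.03,.09]]))
for n,u,z in(("tin",(56,448),.02),("turq",(80,290),0),("drive",(285,155),.1),("brk",(415,160),.1)):print(n,ray(c,np.array(u)/4+[214.6,124.6],z))
E
```

```text
[ 0.60611792  0.03422018 -0.07880651  0.08392969  0.11321386] [[-0.06 -0.14]
 [-0.38 -0.21]
 [ 0.61  0.33]
 [ 0.13 -0.35]
 [-0.34 -0.32]
 [ 0.06  0.67]]
knob [[0.463225   0.14824973 0.164     ]] bar [[0.62028841 0.21366152 0.092     ]] piv [[0.50217971 0.10261498 0.111     ]
 [0.60375617 0.00431328 0.09      ]]
tin [0.42876113 0.26950118 0.02      ]
turq [0.54134824 0.26303111 0.        ]
drive [0.61837488 0.11445009 0.1       ]
brk [0.6172438  0.02936453 0.1       ]
```

Call:
{"fn": "send_rows", "kwargs": {
  "increments": [
    [[-28,-23,0],[0,0,-2.3],0],
    [[-56,-47,0],[0,0,-4.6],0],
    [[-84,-70,0],[0,0,-7],0],
    [[-112,-94,0],[0,0,-9.3],0],
    [[-140,-117,0],[0,0,-11.7],0],
    [[-168,-141,0],[0,0,-14],0],
    [[-196,-164,5],[0,0,-16.4],0],
    [[-224,-188,10],[0,0,-18.7],0]
  ],
  "squeeze": 20
}}

```text
t: 0.77
eef_pos: [0.3783, 0.3119, 0.3946]
eef_rot: [0.0, 0.038, 0.999, 0.0]
contact_force: [0.6, 0.4, -0.4]
width: 0.0852
gripper_force: 0.0
```

```bash
cat >> h.py <<'E'
from workcell import observe, hold_point_z
P=np.array([0.60611792,0.03422018,-0.07880651])
def state():
    s=observe();q=s["eef_rot"];return s,Rn.from_quat([q[1],q[2],q[3],q[0]])
def rel(Xg,yaw=None,pitch=0):
    """tool-frame shift (mm) & turn (deg) to bring the grasp point to world Xg, y along stand y"""
    s,R=state();sy=W([0,0,P[2]],[[0,1,0]])[0]
    z=np.array([0,0,-1.]);T=Rn.from_matrix(np.c_[np.cross(sy,z),sy,z])*Rn.from_euler("x",pitch,degrees=True)
    t=np.asarray(Xg)-hold_point_z*T.as_matrix()[:,2]
    return np.round(R.inv().apply(t-s["eef_pos"])*1e3,1),np.round((R.inv()*T).as_rotvec(degrees=True),2)
E
python3 - <<'E'
from h import *
s,R=state();print(s["t"],s["eef_pos"],R.as_matrix().round(3))
k=W(P,[KNOB])[0];print(rel([k[0],k[1],.215]),rel([k[0],k[1],.156]))
E
```

```text
0.7667 [0.37832545 0.31188455 0.3946099 ] [[-0.997  0.076  0.001]
 [ 0.076  0.997  0.   ]
 [-0.001  0.    -1.   ]]
(array([ -97.1, -156.7,   24.9]), array([0.02, 0.03, 0.16])) (array([ -97. , -156.7,   83.9]), array([0.02, 0.03, 0.16]))
```

Call:
{"fn": "send_rows", "kwargs": {
  "increments": [
    [[-18,-30,3],[0,0,0],0],
    [[-37,-60,6],[0,0,0],0],
    [[-55,-90,10],[0,0,0],0],
    [[-74,-120,14],[0,0,0],0],
    [[-92,-148,18],[0,0,0],0],
    [[-97,-157,20],[0,0,0],0],
    [[-97,-157,20],[0,0,0],0],
    [[-97,-157,20],[0,0,0],0]
  ]
}}

```text
t: 1.43
eef_pos: [0.4621, 0.1493, 0.3742]
eef_rot: [-0.001, 0.04, 0.999, 0.0]
contact_force: [0.2, 0.2, 0.5]
width: 0.0856
gripper_force: 0.0
```

```bash
python3 - <<'E'
from h import *
from workcell import *
import cv2
c=camera_info("wrist");im=snapshot("wrist")[:,:,::-1].copy()
k=W(P,[KNOB,[-.109,.06,.12],[0,.18,.092],[.045,.18,.092],[-.045,.18,.092],[-.067,.13,.125]])
uv=proj(c,k);print(uv.round(1))
for u in uv: cv2.circle(im,tuple(int(v) for v in u),3,(0,0,255),1)
cv2.imwrite("pics/w1.png",im);s,R=state();print(s["eef_pos"],c["fov_y"],-np.array(c["R"]).T@c["t"])
E
```

```text
[[312.6 229.9]
 [261.7 254.9]
 [388.9 336. ]
 [385.8 369.9]
 [392.4 298.9]
 [345.3 301.5]]
[0.4619278  0.1499667  0.37440701] 66.75190821505157 [0.38232083 0.1556597  0.34393104]
```

View pics/w1.png

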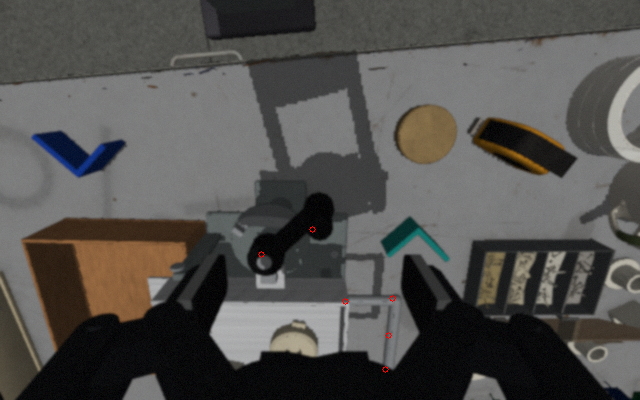

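The wrist view shows the bar and lip corners matching the model, with the bar end at (395,298) and the lip corner at (345,302). The knob appears at about (320,215-230), slightly right of the predicted (313,230). I'll enlarge that area.

```bash
python3 - <<'E'
import cv2,numpy as np
a=cv2.imread("pics/w1.png")[180:310,230:410].astype(float)
a=np.clip((a/255)**.5*255,0,255).astype(np.uint8)
cv2.imwrite("pics/w1c.png",cv2.resize(a,None,fx=4,fy=4,interpolation=cv2.INTER_CUBIC))
E
```

```text
(no output)
```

View pics/w1c.png

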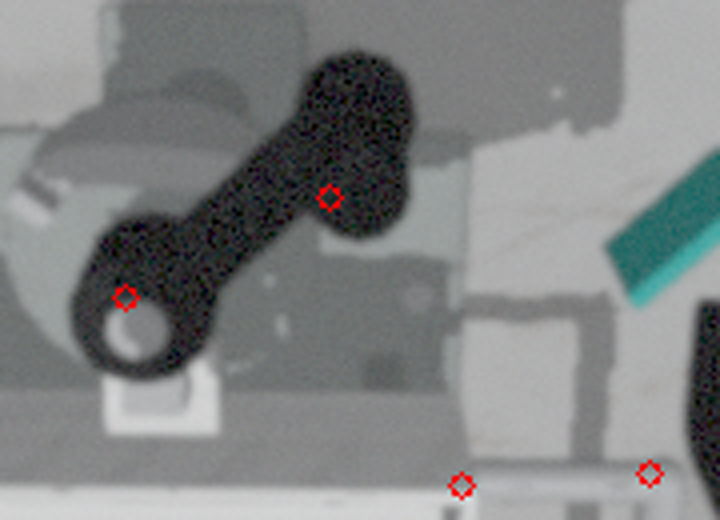

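```bash
python3 - <<'E'
from h import *
from workcell import camera_info
c=camera_info("top");w=camera_info("wrist")
uv=np.array([[212,379],[137,152],[505,92],[487,292],[221,53],[194,250]])/4+[215-.4,125-.4]
uw=np.array([[362,192],[138,330],[665,478],[462,484]])/4+[230-.4,180-.4]
def X(q):return [KNOB,[0,.18,.092],[.067,-.06,q[3]],[-.067,-.06,q[3]],[.067,.13,q[4]],[-.067,.13,q[4]]]
def Y(q):return [KNOB,[-.109,.06,q[5]],[-.045,.18,.092],[-.067,.13,q[4]]]
def f(q,a=1,b=.5):return np.r_[a*(proj(c,W(q,X(q)))-uv).ravel(),b*(proj(w,W(q,Y(q)))-uw).ravel()]
for a,b in((1,.5),(.01,1)):
    r=least_squares(f,[.6,.05,-.1,.092,.126,.13],args=(a,b));p=r.x
    print(p.round(4),np.round(r.fun.reshape(-1,2)/np.r_[[a]*6,[b]*4][:,None],1).tolist())
    print("knob",W(p,[KNOB]),"bar",W(p,[[0,.18,.092]]))
print(ray(w,uw[0],.164), (W(P,[KNOB])@np.array(w["R"]).T+w["t"]))
E
```

```text
[ 0.6029  0.0354 -0.1001  0.1037  0.1226  0.1341] [[-1.8, 0.1], [-0.7, -0.4], [1.0, 0.0], [-0.7, 0.1], [-0.6, -1.1], [-1.3, 0.1], [-2.1, 0.8], [-2.2, -0.7], [-2.6, 0.2], [1.7, -1.4]]
knob [[0.46243052 0.15246228 0.164     ]] bar [[0.62084925 0.2145197  0.092     ]]
[ 0.6022  0.0361 -0.1046  0.1081  0.124   0.1353] [[-2.4, 0.2], [-0.9, -0.5], [0.9, -0.1], [-1.0, 0.1], [-0.8, -1.3], [-1.8, 0.0], [-0.1, 0.4], [-1.1, -0.3], [-1.8, 0.3], [3.0, -0.5]]
knob [[0.46230739 0.1537676  0.164     ]] bar [[0.621006   0.21510577 0.092     ]]
[0.46201001 0.15388278 0.164     ] [[-0.00147364  0.02148394  0.19651841]]
```

Call:
{"fn": "send_rows", "kwargs": {
  "increments": [
    [[0,2,20],[0,0,0],0],
    [[0,3,40],[0,0,0],0],
    [[0,3,55],[0,0,0],60],
    [[0,3,61],[0,0,0],120],
    [[0,3,61],[0,0,0],180],
    [[0,3,61],[0,0,0],230],
    [[0,3,61],[0,0,0],230],
    [[0,3,61],[0,0,0],230]
  ]
}}

```text
t: 2.15
eef_pos: [0.4632, 0.1528, 0.3152]
eef_rot: [0.001, 0.039, 0.999, 0.0]
contact_force: [-0.1, -0.4, 0.7]
width: 0.0173
gripper_force: 22.0
```

```bash
python3 - <<'E'
import re
s=open("h.py").read();s=re.sub(r"P=np.array.*","P=np.array([.603,.0355,-.098])",s);open("h.py","w").write(s)
from h import *
s,R=state();print(s["eef_pos"],s["width"],s["gripper_force"],s["contact_force"])
for d in range(0,101,5):
    u=np.radians(d)/1.6;a=np.radians(135+d)
    h=.184*u*u*(1-u)**2-.005*(3*u*u-2*u**3)
    k0=W(P,[KNOB])[0];k=W(P,[[-.109+.06*np.cos(a),.06+.06*np.sin(a),.164+h]])[0]
    print(d,R.inv().apply(k-k0).__mul__(1e3).round(1))
E
```

```text
[0.46318459 0.15281619 0.31519626] 0.017341787339861258 22.011949717998505 [-0.12583342 -0.44121712  0.72387897]
0 [0. 0. 0.]
5 [ 3.6 -3.8 -0.5]
10 [ 6.9 -7.9 -1.6]
15 [  9.8 -12.2  -3.1]
20 [ 12.3 -16.8  -4.8]
25 [ 14.4 -21.6  -6.4]
30 [ 16.  -26.6  -7.7]
35 [ 17.3 -31.7  -8.7]
40 [ 18.1 -36.8  -9.2]
45 [ 18.4 -42.1  -9.1]
50 [ 18.3 -47.3  -8.6]
55 [ 17.7 -52.5  -7.5]
60 [ 16.7 -57.6  -5.9]
65 [ 15.2 -62.7  -3.9]
70 [ 13.3 -67.5  -1.8]
75 [ 11.  -72.2   0.4]
80 [  8.3 -76.7   2.4]
85 [  5.2 -80.9   4. ]
90 [  1.7 -84.8   4.9]
95 [ -2.1 -88.5   4.6]
100 [ -6.2 -91.7   3. ]
```

Call:
{"fn": "send_rows", "kwargs": {
  "increments": [
    [[3.6,-3.8,-0.5],[0,0,0],230],
    [[6.9,-7.9,-1.6],[0,0,0],230],
    [[9.8,-12.2,-3.1],[0,0,0],230],
    [[12.3,-16.8,-4.8],[0,0,0],230],
    [[14.4,-21.6,-6.4],[0,0,0],230],
    [[16,-26.6,-7.7],[0,0,0],230],
    [[17.3,-31.7,-8.7],[0,0,0],230],
    [[18.1,-36.8,-9.2],[0,0,0],230]
  ]
}}

```text
t: 2.82
eef_pos: [0.4401, 0.119, 0.3239]
eef_rot: [-0.003, 0.039, 0.999, 0.004]
contact_force: [-6.1, 5.4, 5.1]
width: 0.0171
gripper_force: 22.6
```

Call:
{"fn": "send_rows", "kwargs": {
  "increments": [
    [[0.3,-5.3,0],[0,0,0],230],
    [[0.2,-10.5,0.6],[0,0,0],230],
    [[-0.4,-15.7,1.7],[0,0,0],230],
    [[-1.4,-20.8,3.3],[0,0,0],230],
    [[-2.9,-25.9,5.3],[0,0,0],230],
    [[-4.8,-30.7,7.4],[0,0,0],230],
    [[-7.1,-35.4,9.6],[0,0,0],230],
    [[-9.8,-39.9,11.6],[0,0,0],230]
  ]
}}

```text
t: 3.48
eef_pos: [0.4493, 0.076, 0.3119]
eef_rot: [0.001, 0.039, 0.999, 0.0]
contact_force: [0.2, 2.5, 3.9]
width: 0.0173
gripper_force: 22.4
```

Call:
{"fn": "send_rows", "kwargs": {
  "increments": [
    [[-3.1,-4.2,1.6],[0,0,0],230],
    [[-6.6,-8.1,2.5],[0,0,0],230],
    [[-8.2,-9.6,2.5],[0,0,0],230],
    [[-8.2,-9.6,2.5],[0,0,0],230],
    [[-8.2,-9.6,2.5],[0,0,0],150],
    [[-8.2,-9.6,2.5],[0,0,0],80],
    [[-8.2,-9.6,2.5],[0,0,0],20],
    [[-8.2,-9.6,2.5],[0,0,0],20]
  ]
}}

```text
t: 4.15
eef_pos: [0.4552, 0.066, 0.3079]
eef_rot: [-0.001, 0.039, 0.999, -0.0]
contact_force: [0.5, 0.3, -0.4]
width: 0.0646
gripper_force: 0.0
```

Call:
{"fn": "send_rows", "kwargs": {
  "increments": [
    [[0,0,-15],[0,0,0],20],
    [[0,0,-35],[0,0,0],20],
    [[0,0,-55],[0,0,0],20],
    [[0,0,-70],[0,0,0],20],
    [[0,0,-70],[0,0,0],20],
    [[0,0,-70],[0,0,0],20],
    [[0,0,-70],[0,0,0],20],
    [[0,0,-70],[0,0,0],20]
  ]
}}

```text
t: 4.82
eef_pos: [0.4551, 0.0663, 0.377]
eef_rot: [-0.002, 0.039, 0.999, -0.0]
contact_force: [-0.5, 0.0, -0.8]
width: 0.079
gripper_force: 0.0
```

```bash
python3 - <<'E'
from h import *
from workcell import *
import cv2
c=camera_info("wrist");im=snapshot("wrist")[:,:,::-1].copy()
for d in (85,92):
    a=np.radians(135+d);X=W(P,[[-.109+.06*np.cos(a),.06+.06*np.sin(a),.159],[-.109,.06,.13]])
    for u in proj(c,X): cv2.circle(im,tuple(int(v) for v in u),3,(0,0,255),1)
cv2.imwrite("pics/w2.png",cv2.convertScaleAbs(im,alpha=1.3))
print(rel([*W(P,[[0,.18,0]])[0][:2],.20]),rel([*W(P,[[0,.18,0]])[0][:2],.092]),state()[0]["eef_pos"])
E
```

```text
(array([-153.4,  160.9,   21.8]), array([-0.02, -0.19,  1.12])) (array([-153.8,  160.9,  129.8]), array([-0.02, -0.19,  1.12])) [0.45512005 0.06627088 0.37703488]
```

View pics/w2.png

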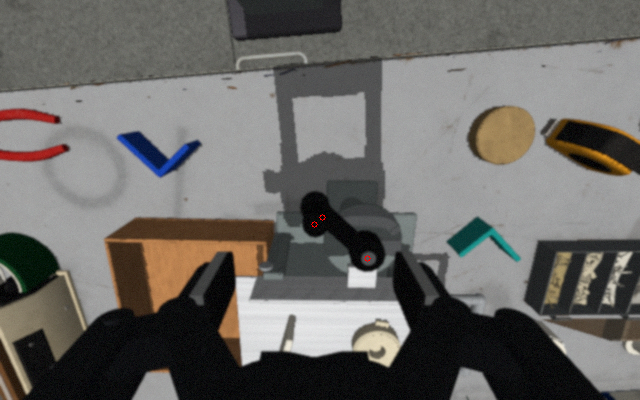

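The latch knob's top is at (314,225), which matches the model's 92° mark, so the latch is open in the notch. Next is the bar.

Call:
{"fn": "send_rows", "kwargs": {
  "increments": [
    [[-25,26,4],[0,0,0.2],60],
    [[-51,53,8],[0,0,0.4],100],
    [[-76,80,12],[0,0,0.6],135],
    [[-102,107,16],[0,0,0.8],135],
    [[-128,134,20],[0,0,1],135],
    [[-148,155,22],[0,0,1.1],135],
    [[-153.5,161,22],[0,0,1.1],135],
    [[-153.5,161,22],[0,0,1.1],135]
  ]
}}

```text
t: 5.53
eef_pos: [0.6221, 0.2161, 0.3548]
eef_rot: [-0.001, 0.048, 0.999, -0.0]
contact_force: [-0.4, -0.6, 0.3]
width: 0.0404
gripper_force: 0.0
```

```bash
python3 - <<'E'
from h import *
from workcell import *
import cv2
c=camera_info("wrist");im=snapshot("wrist")[:,:,::-1].copy()
for u in proj(c,W(P,[[-.045,.18,.092],[0,.18,.092],[-.067,.13,.124]])): cv2.circle(im,tuple(int(v) for v in u),3,(0,0,255),1)
cv2.imwrite("pics/w3.png",cv2.convertScaleAbs(im,alpha=1.3))
print(rel([*W(P,[[0,.18,0]])[0][:2],.092]),state()[0]["eef_pos"],state()[0]["width"])
E
```

```text
(array([  0.3,  -0.3, 108.4]), array([-0.08, -0.17,  0.08])) [0.62124603 0.21506619 0.35505898] 0.04023873477962091
```

View pics/w3.png

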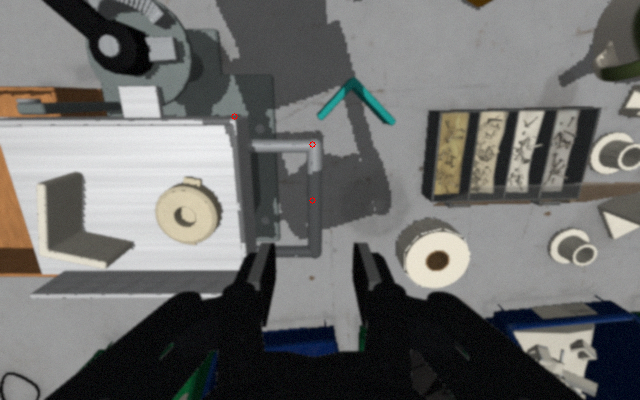

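The bar is at column 315, centred between the fingers, and there is free space on both sides. I'll descend and grip.

Call:
{"fn": "send_rows", "kwargs": {
  "increments": [
    [[0,1,30],[0,0,0],135],
    [[0,1,60],[0,0,0],135],
    [[0,1,85],[0,0,0],135],
    [[0,1,100],[0,0,0],135],
    [[0,1,107],[0,0,0],135],
    [[0,1,107],[0,0,0],180],
    [[0,1,107],[0,0,0],245],
    [[0,1,107],[0,0,0],245]
  ],
  "squeeze": 25
}}

```text
t: 6.25
eef_pos: [0.6214, 0.2159, 0.2508]
eef_rot: [0.001, 0.049, 0.999, 0.001]
contact_force: [0.8, 3.7, 1.4]
width: 0.011
gripper_force: 24.8
```

Call:
{"fn": "send_rows", "kwargs": {
  "increments": [
    [[0,0,0],[0,0,0],245],
    [[0,0,0],[0,0,0],245],
    [[0,0,0],[0,0,0],245],
    [[0,0,0],[0,0,0],245],
    [[0,0,0],[0,0,0],245],
    [[0,0,0],[0,0,0],245],
    [[0,0,0],[0,0,0],245],
    [[0,0,0],[0,0,0],245]
  ]
}}

```text
t: 6.92
eef_pos: [0.6216, 0.2161, 0.2507]
eef_rot: [0.0, 0.049, 0.999, 0.0]
contact_force: [-1.5, 2.6, 5.9]
width: 0.0108
gripper_force: 25.2
```

```bash
python3 - <<'E'
import numpy as np
for t in np.arange(0,1.31,.05):
    a=t+.0095; print(round(t,2),[round(210*(np.cos(a)-np.cos(.0095)),1),round(-210*(np.sin(a)-np.sin(.0095)),1)])
E
```

```text
0.0 [np.float64(0.0), np.float64(-0.0)]
0.05 [np.float64(-0.4), np.float64(-10.5)]
0.1 [np.float64(-1.2), np.float64(-21.0)]
0.15 [np.float64(-2.7), np.float64(-31.4)]
0.2 [np.float64(-4.6), np.float64(-41.7)]
0.25 [np.float64(-7.0), np.float64(-51.9)]
0.3 [np.float64(-10.0), np.float64(-62.0)]
0.35 [np.float64(-13.4), np.float64(-71.9)]
0.4 [np.float64(-17.4), np.float64(-81.6)]
0.45 [np.float64(-21.8), np.float64(-91.1)]
0.5 [np.float64(-26.7), np.float64(-100.4)]
0.55 [np.float64(-32.0), np.float64(-109.5)]
0.6 [np.float64(-37.8), np.float64(-118.2)]
0.65 [np.float64(-44.0), np.float64(-126.7)]
0.7 [np.float64(-50.7), np.float64(-134.8)]
0.75 [np.float64(-57.7), np.float64(-142.6)]
0.8 [np.float64(-65.1), np.float64(-150.0)]
0.85 [np.float64(-72.9), np.float64(-157.1)]
0.9 [np.float64(-81.0), np.float64(-163.7)]
0.95 [np.float64(-89.5), np.float64(-170.0)]
1.0 [np.float64(-98.2), np.float64(-175.8)]
1.05 [np.float64(-107.2), np.float64(-181.1)]
1.1 [np.float64(-116.5), np.float64(-186.1)]
1.15 [np.float64(-126.0), np.float64(-190.5)]
1.2 [np.float64(-135.8), np.float64(-194.4)]
1.25 [np.float64(-145.7), np.float64(-197.9)]
1.3 [np.float64(-155.7), np.float64(-200.9)]
```

Call:
{"fn": "send_rows", "kwargs": {
  "increments": [
    [[0,-0.4,-10.5],[0,0,0],245],
    [[0,-1.2,-21],[0,0,0],245],
    [[0,-2.7,-31.4],[0,0,0],245],
    [[0,-4.6,-41.7],[0,0,0],245],
    [[0,-7,-51.9],[0,0,0],245],
    [[0,-10,-62],[0,0,0],245],
    [[0,-13.4,-71.9],[0,0,0],245],
    [[0,-17.4,-81.6],[0,0,0],245]
  ]
}}

```text
t: 7.58
eef_pos: [0.6198, 0.1996, 0.3315]
eef_rot: [0.001, 0.049, 0.999, 0.002]
contact_force: [1.6, 6.7, -0.4]
width: 0.0112
gripper_force: 24.4
```

Call:
{"fn": "send_rows", "kwargs": {
  "increments": [
    [[0,-4.4,-9.5],[0,0,0],245],
    [[0,-9.3,-18.8],[0,0,0],245],
    [[0,-14.6,-27.9],[0,0,0],245],
    [[0,-20.4,-36.6],[0,0,0],245],
    [[0,-26.6,-45.1],[0,0,0],245],
    [[0,-33.3,-53.2],[0,0,0],245],
    [[0,-40.3,-61],[0,0,0],245],
    [[0,-47.7,-68.4],[0,0,0],245]
  ]
}}

```text
t: 8.25
eef_pos: [0.6153, 0.1531, 0.4021]
eef_rot: [0.001, 0.049, 0.999, 0.004]
contact_force: [-1.0, 9.5, 6.5]
width: 0.0107
gripper_force: 24.5
```

Call:
{"fn": "send_rows", "kwargs": {
  "increments": [
    [[0,-7.8,-7.1],[0,0,0],245],
    [[0,-15.9,-13.7],[0,0,0],245],
    [[0,-24.4,-20],[0,0,0],245],
    [[0,-33.1,-25.8],[0,0,0],245],
    [[0,-42.1,-31.1],[0,0,0],245],
    [[0,-51.4,-36.1],[0,0,0],245],
    [[0,-60.9,-40.5],[0,0,0],245],
    [[0,-70.7,-44.4],[0,0,0],245]
  ]
}}

```text
t: 8.92
eef_pos: [0.6085, 0.0817, 0.4481]
eef_rot: [0.002, 0.048, 0.999, 0.002]
contact_force: [-1.1, 6.0, 10.0]
width: 0.0109
gripper_force: 25.9
```

```bash
python3 - <<'E'
from workcell import *
import cv2,numpy as np
a=snapshot("scene")[150:270,270:430,::-1];b=snapshot("top")[130:230,240:400,::-1]
f=lambda x:cv2.resize(x,None,fx=3.5,fy=2.9,interpolation=cv2.INTER_CUBIC)
f=lambda x:cv2.resize(x,(480,int(480*x.shape[0]/x.shape[1])),interpolation=cv2.INTER_CUBIC)
A,B=f(a),f(b)
cv2.imwrite("pics/s4.png",cv2.resize(np.vstack([A,B]),None,fx=.9,fy=.9))
E
```

```text
(no output)
```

View pics/s4.png

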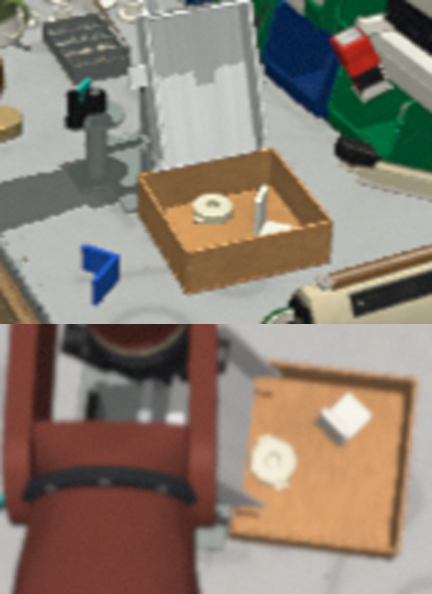

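Both parts are well inside the box: the drive at (272,460) and the bracket at (345,418) in the lower panel. I'll hold briefly, then lower gently.

Call:
{"fn": "send_rows", "kwargs": {
  "increments": [
    [[0,0,0],[0,0,0],245],
    [[0,0,0],[0,0,0],245],
    [[0,9.8,3.9],[0,0,0],245],
    [[0,19.3,8.3],[0,0,0],245],
    [[0,28.6,13.3],[0,0,0],245],
    [[0,37.6,18.6],[0,0,0],245],
    [[0,46.3,24.4],[0,0,0],245],
    [[0,54.8,30.7],[0,0,0],245]
  ]
}}

```text
t: 9.68
eef_pos: [0.6138, 0.1363, 0.4155]
eef_rot: [0.001, 0.049, 0.999, 0.001]
contact_force: [-0.4, 4.5, 5.4]
width: 0.011
gripper_force: 26.5
```

Call:
{"fn": "send_rows", "kwargs": {
  "increments": [
    [[0,8.1,6.6],[0,0,0],245],
    [[0,15.9,13.7],[0,0,0],245],
    [[0,23.3,21.1],[0,0,0],245],
    [[0,30.3,28.9],[0,0,0],245],
    [[0,37,37],[0,0,0],245],
    [[0,43.2,45.5],[0,0,0],245],
    [[0,49,54.2],[0,0,0],245],
    [[0,54.3,63.3],[0,0,0],245]
  ]
}}

```text
t: 10.35
eef_pos: [0.619, 0.1901, 0.3497]
eef_rot: [0.0, 0.049, 0.999, 0.0]
contact_force: [0.9, 4.1, 1.2]
width: 0.0112
gripper_force: 27.4
```

Call:
{"fn": "send_rows", "kwargs": {
  "increments": [
    [[0,4.9,9.3],[0,0,0],245],
    [[0,9.3,18.8],[0,0,0],245],
    [[0,13.3,28.5],[0,0,0],245],
    [[0,16.7,38.4],[0,0,0],245],
    [[0,19.7,48.5],[0,0,0],245],
    [[0,22.1,58.7],[0,0,0],245],
    [[0,24,69],[0,0,0],245],
    [[0,25.5,79.4],[0,0,0],245]
  ]
}}

```text
t: 11.02
eef_pos: [0.6214, 0.2149, 0.2694]
eef_rot: [0.0, 0.049, 0.999, 0.0]
contact_force: [1.6, 5.0, -0.9]
width: 0.0109
gripper_force: 28.6
```

Call:
{"fn": "send_rows", "kwargs": {
  "increments": [
    [[0,0.6,5],[0,0,0],245],
    [[0,0.8,10],[0,0,0],245],
    [[0,1,14],[0,0,0],245],
    [[0,1.1,17],[0,0,0],245],
    [[0,1.2,19],[0,0,0],245],
    [[0,1.2,20.5],[0,0,0],245],
    [[0,1.2,20.5],[0,0,0],245],
    [[0,1.2,20.5],[0,0,0],245]
  ]
}}

```text
t: 11.68
eef_pos: [0.6215, 0.216, 0.249]
eef_rot: [0.0, 0.049, 0.999, 0.0]
contact_force: [2.8, 5.9, -0.8]
width: 0.011
gripper_force: 28.8
```

Call:
{"fn": "send_rows", "kwargs": {
  "increments": [
    [[0,0,0],[0,0,0],200],
    [[0,0,0],[0,0,0],150],
    [[0,0,0],[0,0,0],140],
    [[0,0,0],[0,0,0],140],
    [[0,0,-15],[0,0,0],140],
    [[0,0,-40],[0,0,0],140],
    [[0,0,-70],[0,0,0],140],
    [[0,0,-100],[0,0,0],140]
  ]
}}

```text
t: 12.35
eef_pos: [0.621, 0.2148, 0.3505]
eef_rot: [-0.001, 0.049, 0.999, -0.001]
contact_force: [0.1, -0.0, -0.5]
width: 0.0382
gripper_force: 0.0
```

Call:
{"fn": "send_rows", "kwargs": {
  "increments": [
    [[0,20,-30],[0,0,0],140],
    [[0,50,-50],[0,0,0],140],
    [[0,85,-50],[0,0,0],140],
    [[0,120,-50],[0,0,0],140],
    [[0,150,-50],[0,0,0],140],
    [[0,150,-50],[0,0,0],140],
    [[0,150,-50],[0,0,0],140],
    [[0,150,-50],[0,0,0],140]
  ]
}}

```text
t: 13.02
eef_pos: [0.6361, 0.3641, 0.3999]
eef_rot: [-0.0, 0.049, 0.999, -0.001]
contact_force: [-0.4, 0.3, -0.0]
width: 0.0388
gripper_force: 0.0
```

```bash
python3 - <<'E'
from workcell import *
import cv2,numpy as np
a=snapshot("scene")[140:270,240:430,::-1];b=snapshot("top")[125:255,215:415,::-1]
f=lambda x:cv2.resize(x,(430,int(430*x.shape[0]/x.shape[1])),interpolation=cv2.INTER_CUBIC)
cv2.imwrite("pics/s5.png",np.vstack([f(a),f(b)]));print(observe()["eef_pos"])
E
```

```text
[0.63635564 0.36344113 0.40017067]
```

View pics/s5.png

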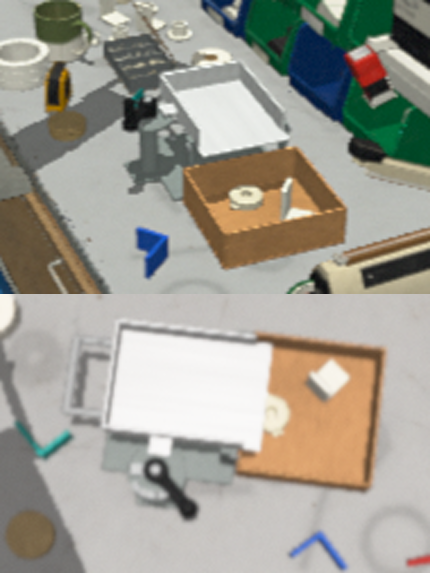

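The tray is level and empty, the latch is open with its knob at (188,510), and both parts lie in the box at (272,412) and (328,380). The arm is clear of everything, so I'll hand in.

```bash
python3 -c "from workcell import *;print(close_job())"
```

```text
the job is handed in; nothing more can be done
None
```

I handed the job in at about 13 s of robot time; no verdict came back, but the last pictures show the latch in its open notch, both parts in the brown box and the tray back level with the arm clear.

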